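Clamp a wood block in a sprung hold-down and keep it clamped

ROBOT

A 6-joint arm with a two-finger parallel gripper is mounted at the origin on a cart in front of the work surface, level with it; the furniture and walls round the work are solid. World frame = base frame: x ahead of the robot, y to its left, z up, the work surface at z = 0. Lengths are in m, angles in degrees, forces in N, time in s.
With the tool pointing down it reaches from about 0.3 to 0.75 m from the base axis. Payload 8.5 kg.
Tool frame: the origin (TCP) lies between the finger pads; the fingertips stand 22 mm ahead of it and the grasp point (between the pads) lies 3 mm ahead of it (env.nose_length is the distance from the TCP to the fingertips, in m); z points along the fingers, x is the direction in which the jaws open and shut, and the axes are right-handed (so a half turn about z gives the same grasp; the last joint's range is limited). The gripper opens to 85 mm and grips with 20 to 120 N. Pads are 22 mm wide; open, the fingers measure 114 mm over their backs; the gripper's body (76 mm by 85 mm) begins 54 mm behind the grasp point. The pads swing forward as they close: fully open they stand 13 mm farther back than shut.
Start: joints at [54.013, 21.807, 74.336, -0, 83.858, -12.336], TCP at [0.221, 0.504, 0.253] pointing down, gripper open.
Joint ranges: [-178.18, 178.18], [-50.72, 133.34], [12.68, 142.11], [-81.47, 261.47], [9.98, 163.14], [-165.26, 165.26]. Speed limits (degrees/s): [136.94, 136.94, 180, 180, 180, 180].

INTERFACE

Orientations are given as a 3x3 rotation matrix whose columns are the frame's x, y, z axes.
In Python, from rig import env gives the robot as it stands.
- The arm moves only by the tool arm_command, never from a script. Its argument "steps" is a list of rows, each an object with "delta_pos": the shift along the world's x, y, z in mm, a list of three; "dr": the turn, a rotation vector about the world's x, y, z in degrees, a list of three. In form: [{"delta_pos": [dx, dy, dz], "dr": [wx, wy, wz]}, ...]. A call has 1 to 20 rows; each row shifts and turns the commanded pose from where the row before left it; what a row does not reach is not made up. A row lasts 1/10 s, in which the tool goes at most 50 mm and 8.59 degrees, less where a joint would pass 70% of its speed; a pose out of reach is approached as far as the arm can. A call with a gripper value outside its range is refused whole. "grip" is the opening, from 0 (shut) to 1 (fully open), set as the call begins (left out, the last holds). The fingers move at their own pace and stop on an object; "squeeze" is the grip in N (left out, the last holds). Time passes only in rows, so rows that do not move let the fingers close. It gives the time, the measured TCP pose, the force and the opening at its end, in the units of the state.
- env.observe(): the state, without advancing time (a new reading comes with each control period).
- env.get_image(name): name is "side" or "top" or "wrist"; returns the picture (480x640x3 uint8, blue, green, red); there is no depth.
- env.get_calibration(name): a dict with "fx", "fy", "cx", "cy" (pixels), "view" (4x4, takes a point from world to camera coordinates). Camera axes: x right, y up, looking along -z (the intrinsics and any distortion apply to the point x, -y, -z); pixel columns grow to the right and rows downward; lengths in m; the calibration is good to about 2 mm. The wrist camera is an equidistant fisheye: a pixel r from the principal point sees the ray r / f radians off the axis. A picture is of the moment at which its call begins: read the wrist's pose just before it. get_calibration takes no time and is no camera call; for the wrist camera it gives the pose at the moment of the call.
- env.close_job(): hands the job in, once; it reports no verdict.
The state is a dict: "time_s": time; "q": joint angles; "qvel": joint speeds; "joint_efforts": joint torques, N m; "position": TCP position; "tool_rot": TCP orientation; "ft_force": force on the tool from outside, world axes, zero at the start; "wrist_torque": the same for the moment, N m; "grip_width": finger opening in m.
Only numpy, scipy, OpenCV 4.12 (cv2) and the standard library are available. Lean on these libraries where they do the work, as an engineer would, in place of code of your own. Each camera call takes 0.05 s, during which the arm holds its last target. There are 200 camera calls.

TASK

Lay the long square wood block along the middle of the fixture's narrow raised rail, with one end far enough in for the whole raised foot to land on it but clear of the column, and let go of it. Then push the sprung handle down 35 mm, so that its disc stands between the two gauge pins and the foot grips the block, and keep it there: the program finishes while still holding the handle down. Leave the other things on the bench where they are.

Things in the scene. Friction and masses are not known exactly. Their poses are not given: they have to be found in the camera images.
- long_block: the large plain wood block, 45 x 120 x 45 mm (x, y, z), 0.11 to 0.21 kg, loose on the bench at any yaw within about 1.2 rad of the y direction; origin at the centre of its underside, y along its length; the same either way round
- fixture: grey hold-down fixture, fixed on 3 mm rubber feet; origin under the centre of its base plate (84 x 215 x 10 mm; x, y, z), y along its rail, away from the column. Rail 24 mm wide at x = 0, y = -60 to 85 mm, top at z = 35 mm. Column 34 mm wide, 191 mm high at y = -99 to -83 mm; its arm and guide bush (radius 15 mm) hang over the rail at z = 122 to 148 mm, as far as y = -17 mm.
- gauge_mid (a point): point on the plunger axis (fixture x = 0, y = -32 mm) midway between the two gauge pins, fixture z = 168 mm. The pins are 6 mm thick, at z = 158 and 178 mm, and stick out of the column toward +y as far as y = -55 mm
- block_seat (a point): where the centre of the block's underside belongs: on top of the rail, 10 mm to +y of the fixture's origin; axes as the fixture's, block length along y. There the block's end is 33 mm from the column and its top 17 mm below the raised foot: hold the block by its +y half and slide it in from the rail's +y end, it cannot be lowered past the foot
- handle_travel (a joint): handle travel in m: 0 up (rest), grows as it is pushed straight down, stop at 0.050; springs back if let go. Return spring 3 N plus 120 N/m; from about 0.017, where the foot meets the block, a second spring adds 2 N plus 350 N/m: 0.035 takes about 15 N. Its pointer disc (radius 20 mm, 4 mm thick, centre at fixture z = 203 mm at rest) stands midway between the pins at 0.035
- handle: the sprung handle: a steel stem with the pointer disc and, on top, a black palm knob of radius 17 mm, 24 mm high, with a flat top of radius about 14 mm; origin at the centre of the disc, 30 mm below the knob's top
- knob_top (a point): centre of the knob's flat top, on the plunger axis, at fixture z = 233 mm when the handle is up; push here, straight down
- hold_foot: round rubber-faced foot under the handle, radius 11 mm; origin at the centre of its underside, at fixture z = 97 mm at rest; it goes down with the handle until it meets the block, then gives on its spring
- offcut: bystander: small wood offcut 40 x 65 x 22 mm; origin at the centre of its underside
- tape_measure: bystander: tape measure 65 x 91 x 34 mm; origin at the centre of its underside
- screw_jar: bystander: clear jar with a lid, 69 mm wide, 84 mm high; origin at the centre of its underside

How it is judged (in metres and radians):
On the way:
1. the block lies on the rail in its place, let go, with the handle still up (x of long_block in the frame of block_seat between -0.009 and 0.009 m and y of long_block in the frame of block_seat between -0.026 and 0.014 m and z of long_block in the frame of block_seat between -0.004 and 0.004 m and angle between long_block's own z axis and vertical below 0.07 rad and angle between the y axis of long_block and the y axis of fixture, either way round below 0.14 rad and contact force between each of the fingers, the arm and long_block below 0.3 N and linear speed of long_block below 0.02 m/s and value of joint handle_travel below 0.006 m), for 0.2 s.
At the end, for the whole second after the job is handed in: Robot holds the knob down: handle travel 30 to 40 mm, steady, foot on the block with over 3 N; block untouched by the robot, level on the rail (4 mm in height, 0.07 rad), within 9 mm of the rail's centre line, 26 mm toward the column to 14 mm away of its place along it, 0.14 rad of its direction (x of long_block in the frame of block_seat between -0.009 and 0.009 m and y of long_block in the frame of block_seat between -0.026 and 0.014 m and z of long_block in the frame of block_seat between -0.004 and 0.004 m and angle between long_block's own z axis and vertical below 0.07 rad and angle between the y axis of long_block and the y axis of fixture, either way round below 0.14 rad and contact force between each of the fingers, the arm and long_block below 0.3 N and linear speed of long_block below 0.02 m/s and value of joint handle_travel between 0.03 and 0.04 m and velocity of joint handle_travel between -0.01 and 0.01 m/s and contact force between hold_foot and long_block above 3 N and contact force between any of the fingers, the arm and handle above 3 N); the arm keeps its last pose, push and grip.
It fails at once if the offcut is moved more than 25 mm (distance of offcut from where it was at the start of the episode above 0.025 m).
It fails at once if the tape measure is moved more than 25 mm (distance of tape_measure from where it was at the start of the episode above 0.025 m).
It fails at once if the screw jar is moved more than 25 mm (distance of screw_jar from where it was at the start of the episode above 0.025 m).
It also fails if it takes over 58 s, if anything falls off the work surface, if the arm or the gripper's body presses on something with over 40 N, if the wrist force passes 120 N, or if a joint passes its speed limit or range.

## Working session

There is one attempt and no reset: what is moved stays moved. The work goes in short steps, Python scripts to look and compute and a tool call to move; the robot and the scene stay as the last step left them, time stands still between calls to the robot, and variables do not carry over. Pictures are saved under pics/ and viewed, about 8 in all and at most 12, crops included, and the job is handed in when it is done.

Besides the shell and the picture viewer there is one more tool, called after "Call:" in YAML: its name, and indented under it one key for each argument. arm_command: Moves the arm, as the interface text tells. Its arguments: {"type":"object","properties":{"steps":{"type":"array"},"grip":{"type":"number"},"squeeze":{"type":"number"}},"required":["steps"]}

```bash
mkdir -p pics
cat > h.py <<'E'
import numpy as np, cv2
from rig import env
def ray(cal,u,v,fish=False):
    V=np.array(cal["view"]);R=V[:3,:3];o=-R.T@V[:3,3]
    x=(u-cal["cx"])/cal["fx"];y=(v-cal["cy"])/cal["fy"]
    if fish:
        r=np.hypot(x,y);s=np.sin(r)/r if r>1e-9 else 1;d=np.array([x*s,-y*s,-np.cos(r)])
    else: d=np.array([x,-y,-1.])
    return o,R.T@d
def onz(cal,u,v,z,fish=False):
    o,d=ray(cal,u,v,fish);return o+d*(z-o[2])/d[2]
def proj(cal,p,fish=False):
    V=np.array(cal["view"]);c=V[:3,:3]@np.array(p)+V[:3,3];x,y,z=c[0],-c[1],-c[2]
    if fish:
        r=np.hypot(x,y);t=np.arctan2(r,z);k=t/r
    else:k=1/z
    return np.array([cal["cx"]+cal["fx"]*x*k,cal["cy"]+cal["fy"]*y*k])
E
python3 - <<'E'
from h import *
for n in("top","side"):
    c=env.get_calibration(n);im=env.get_image(n);cv2.imwrite(f"pics/{n}0.png",im)
    V=np.array(c["view"]);print(n,{k:v for k,v in c.items() if k!="view"},(-V[:3,:3].T@V[:3,3]).round(3),V[:3,:3].round(2).tolist())
s=env.observe();print(s["time_s"],np.round(s["tool_rot"],3).tolist(),s["ft_force"])
E
```

```text
top {'fx': 576.9857612127715, 'fy': 576.9857612127715, 'cx': 310.2142150438946, 'cy': 240.2689057851607} [ 0.006 -0.     1.554] [[-0.08, -1.0, -0.01], [0.93, -0.08, 0.37], [-0.37, 0.02, 0.93]]
side {'fx': 576.5409786988118, 'fy': 576.5409786988118, 'cx': 314.7280383096987, 'cy': 232.63400761854015} [-0.114 -0.667  1.32 ] [[0.68, -0.73, -0.01], [0.58, 0.52, 0.63], [-0.45, -0.43, 0.78]]
0.1 [[0.401, 0.916, -0.001], [0.916, -0.401, -0.001], [-0.001, -0.0, -1.0]] [ 0.57440502  0.44200679 -0.20589407]
```

View pics/top0.png

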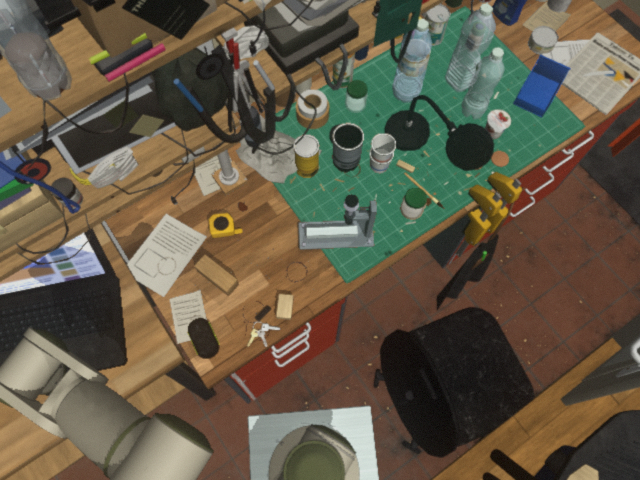

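View pics/side0.png

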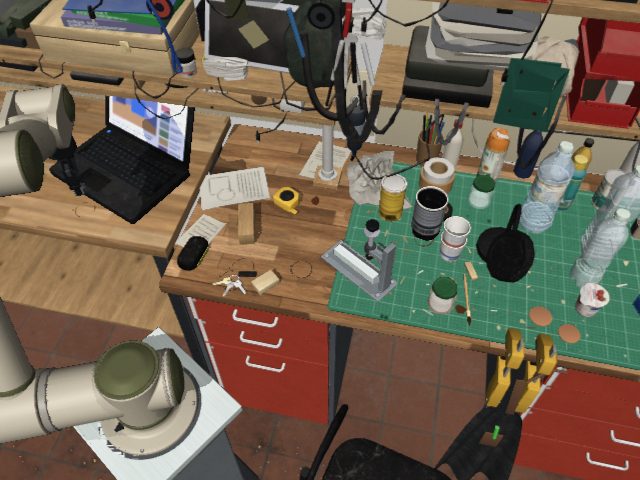

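The top view shows the block at (216,272), fixture at (337,230) with its column on the right, tape measure at (222,224), offcut at (284,305) and jar at (415,203). I'll zoom in for pixel measurements.

Run:
```python
from h import *
a=cv2.imread("pics/top0.png")[180:330,185:385];cv2.imwrite("pics/topc.png",cv2.resize(a,None,fx=4,fy=4,interpolation=cv2.INTER_CUBIC))
a=cv2.imread("pics/side0.png")[180:310,225:405];cv2.imwrite("pics/sidec.png",cv2.resize(a,None,fx=4.4,fy=4.4,interpolation=cv2.INTER_CUBIC))
```

```text
(no output)
```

View pics/topc.png

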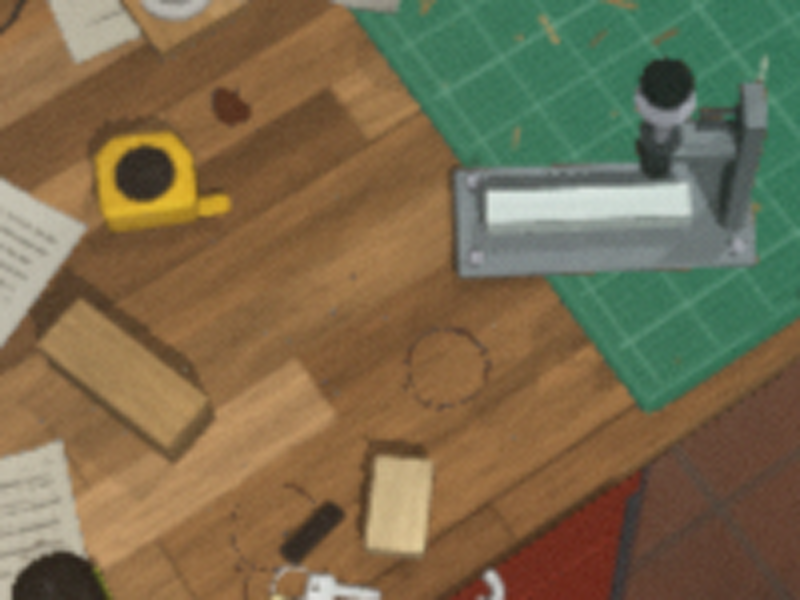

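View pics/sidec.png

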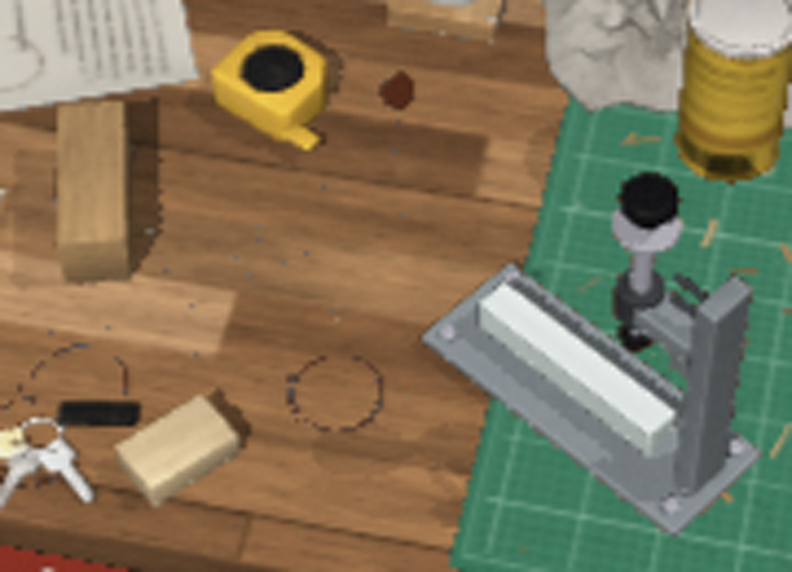

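In the crops, the block's top face in topc has corners near (82,298), (40,347), (172,443), (212,403). The base plate corners are near (457,170), (460,277), (755,263), and the knob is at (667,83).

Run:
```python
from h import *
T=env.get_calibration("top");S=env.get_calibration("side")
t=lambda u,v:(185+u/4-.4,180+v/4-.4); s=lambda u,v:(225+u/4.4-.4,180+v/4.4-.4)
def show(n,c,f,pts,z):
    P=np.array([onz(c,*f(*p),z)[:2] for p in pts]);print(n,P.round(4).tolist(),"mean",P.mean(0).round(4))
show("block T",T,t,[(82,298),(40,347),(172,443),(212,403)],.045)
show("block S",S,s,[(57,103),(125,103),(128,248),(62,245)],.045)
show("base T",T,t,[(457,170),(460,277),(755,263)],.013)
show("base S",S,s,[(512,265),(422,338),(670,532),(757,453)],.013)
show("rail T far edge L,R; near R,L",T,t,[(486,190),(690,183),(690,216),(486,224)],.037)
show("rail S",S,s,[(500,283),(675,412),(650,432),(480,305)],.037)
show("knob T",T,t,[(667,83)],.236);show("knob S",S,s,[(650,198)],.236)
show("offcut T",T,t,[(372,455),(432,457),(424,552),(366,550)],.022)
show("tape S",S,s,[(272,70)],.034);show("tape T",T,t,[(145,172)],.034)
```

```text
block T [[0.5859, 0.2551], [0.5521, 0.2846], [0.4755, 0.1954], [0.5017, 0.1673]] mean [0.5288 0.2256]
block S [[0.5545, 0.2861], [0.5852, 0.252], [0.5006, 0.1598], [0.4738, 0.1932]] mean [0.5285 0.2228]
base T [[0.675, -0.013], [0.5919, -0.009], [0.585, -0.2201]] mean [ 0.6173 -0.0807]
base S [[0.6747, -0.0164], [0.5915, -0.0126], [0.5845, -0.2211], [0.6649, -0.225]] mean [ 0.6289 -0.1188]
rail T far edge L,R; near R,L [[0.6474, -0.0323], [0.6407, -0.1778], [0.6154, -0.175], [0.6213, -0.0302]] mean [ 0.6312 -0.1038]
rail S [[0.6441, -0.0322], [0.6408, -0.1775], [0.6191, -0.1755], [0.6223, -0.0344]] mean [ 0.6316 -0.1049]
knob T [[0.6269, -0.1477]] mean [ 0.6269 -0.1477]
knob S [[0.6265, -0.1531]] mean [ 0.6265 -0.1531]
offcut T [[0.4626, 0.0612], [0.4578, 0.0201], [0.3916, 0.0302], [0.3962, 0.0693]] mean [0.4271 0.0452]
tape S [[0.6798, 0.2069]] mean [0.6798 0.2069]
tape T [[0.683, 0.2105]] mean [0.683  0.2105]
```

Call:
arm_command:
  steps:
    - {"delta_pos": [25.7, -19.2, 0], "dr": [0, 0, -8.33]}
    - {"delta_pos": [25.7, -19.2, 0], "dr": [0, 0, -8.33]}
    - {"delta_pos": [25.7, -19.2, 0], "dr": [0, 0, -8.33]}
    - {"delta_pos": [25.7, -19.2, 0], "dr": [0, 0, -8.33]}
    - {"delta_pos": [25.7, -19.2, 0], "dr": [0, 0, -8.33]}
    - {"delta_pos": [25.7, -19.2, -5], "dr": [0, 0, -8.33]}
    - {"delta_pos": [25.7, -19.2, -10], "dr": [0, 0, -8.33]}
    - {"delta_pos": [25.7, -19.2, -10], "dr": [0, 0, -8.33]}
    - {"delta_pos": [25.7, -19.2, -10], "dr": [0, 0, -8.33]}
    - {"delta_pos": [25.7, -19.2, -10], "dr": [0, 0, -8.33]}
    - {"delta_pos": [25.7, -19.2, -10], "dr": [0, 0, -8.33]}
    - {"delta_pos": [25.7, -19.2, -10], "dr": [0, 0, -8.33]}
    - {"delta_pos": [25.7, -19.2, -10], "dr": [0, 0, -8.33]}
    - {"delta_pos": [0, 0, 0], "dr": [0, 0, 0]}
    - {"delta_pos": [0, 0, 0], "dr": [0, 0, 0]}
  grip: 1
  squeeze: 70

```text
time_s: 1.6
position: [0.5547, 0.2539, 0.1777]
tool_rot: [[0.744, -0.668, -0.002], [-0.668, -0.744, -0.0], [-0.001, 0.001, -1.0]]
ft_force: [-1.0, 0.6, -0.7]
grip_width: 0.0859
```

Run:
```python
from h import *
s=env.observe();c=env.get_calibration("wrist");im=env.get_image("wrist");cv2.imwrite("pics/w1.png",im)
import pickle;pickle.dump(c,open("w1.pkl","wb"))
print(s["time_s"],s["position"],np.round(s["tool_rot"],3).tolist(),s["q"])
d=np.array([.668,.744,0]);e=np.array([.744,-.668,0]);b=np.array([.5287,.224,.045])
print([proj(c,b+i*.06*d+j*.0225*e,True).round(0).tolist() for i,j in((1,1),(1,-1),(-1,-1),(-1,1))])
```

```text
1.6 [0.55465977 0.25387212 0.17769891] [[0.744, -0.668, -0.002], [-0.668, -0.744, -0.0], [-0.001, 0.001, -1.0]] [1.34829694e+01 3.12374664e+01 7.11999164e+01 1.31457184e-02
 7.76482281e+01 5.53968758e+01]
[[352.0, 208.0], [288.0, 208.0], [292.0, 352.0], [347.0, 352.0]]
```

View pics/w1.png

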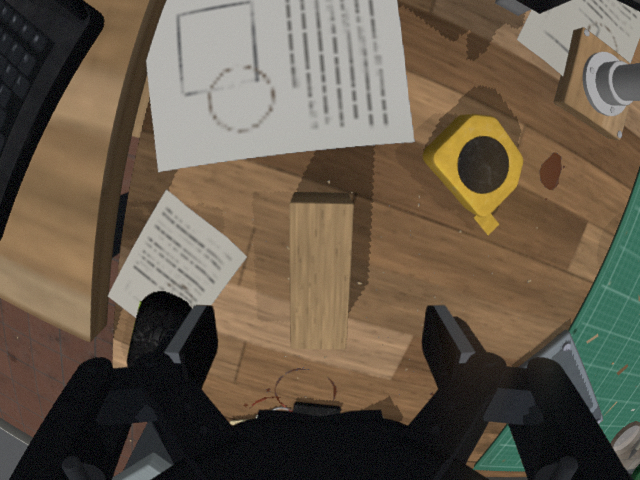

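The wrist view shows the block at (291–353, 204–349), which agrees with the prediction to about 3 px. Next: descend and grip.

Call:
arm_command:
  steps:
    - {"delta_pos": [0, 0, -30], "dr": [0, 0, 0]}
    - {"delta_pos": [0, 0, -30], "dr": [0, 0, 0]}
    - {"delta_pos": [0, 0, -30], "dr": [0, 0, 0]}
    - {"delta_pos": [0, 0, -25], "dr": [0, 0, 0]}
    - {"delta_pos": [0, 0, -20], "dr": [0, 0, 0]}
    - {"delta_pos": [0, 0, -12], "dr": [0, 0, 0]}
    - {"delta_pos": [0, 0, 0], "dr": [0, 0, 0]}

```text
time_s: 2.35
position: [0.5537, 0.2547, 0.0305]
tool_rot: [[0.745, -0.667, -0.002], [-0.667, -0.745, -0.0], [-0.001, 0.002, -1.0]]
ft_force: [-0.3, -0.6, 0.7]
grip_width: 0.0854
```

Call:
arm_command:
  steps:
    - {"delta_pos": [0, 0, 0], "dr": [0, 0, 0]}
    - {"delta_pos": [0, 0, 0], "dr": [0, 0, 0]}
    - {"delta_pos": [0, 0, 0], "dr": [0, 0, 0]}
    - {"delta_pos": [0, 0, 0], "dr": [0, 0, 0]}
    - {"delta_pos": [0, 0, 0], "dr": [0, 0, 0]}
    - {"delta_pos": [0, 0, 0], "dr": [0, 0, 0]}
    - {"delta_pos": [0, 0, 0], "dr": [0, 0, 0]}
    - {"delta_pos": [0, 0, 0], "dr": [0, 0, 0]}
  grip: 0
  squeeze: 80

```text
time_s: 3.15
position: [0.5554, 0.2544, 0.0327]
tool_rot: [[0.744, -0.668, 0.002], [-0.668, -0.744, 0.001], [0.001, -0.002, -1.0]]
ft_force: [-0.0, 0.1, 6.1]
grip_width: 0.044
```

Call:
arm_command:
  steps:
    - {"delta_pos": [0, 0, 10], "dr": [0, 0, 0]}
    - {"delta_pos": [0, 0, 20], "dr": [0, 0, 0]}
    - {"delta_pos": [0, 0, 20], "dr": [0, 0, 0]}
    - {"delta_pos": [0, 0, 15], "dr": [0, 0, 0]}
    - {"delta_pos": [8, -22, 0], "dr": [0, 0, 4]}
    - {"delta_pos": [8, -22, 0], "dr": [0, 0, 4]}
    - {"delta_pos": [8, -22, 0], "dr": [0, 0, 4]}
    - {"delta_pos": [8, -22, 0], "dr": [0, 0, 4]}
    - {"delta_pos": [8, -22, 0], "dr": [0, 0, 4]}
    - {"delta_pos": [8, -22, 0], "dr": [0, 0, 4]}
    - {"delta_pos": [8, -22, 0], "dr": [0, 0, 4]}
    - {"delta_pos": [8, -22, 0], "dr": [0, 0, 4]}
    - {"delta_pos": [8, -22, 0], "dr": [0, 0, 4]}
    - {"delta_pos": [8, -22, 0], "dr": [0, 0, 4]}
    - {"delta_pos": [0, 0, 0], "dr": [0, 0, 0]}
    - {"delta_pos": [0, 0, 0], "dr": [0, 0, 0]}

```text
time_s: 4.75
position: [0.6345, 0.0341, 0.0966]
tool_rot: [[0.999, -0.036, -0.0], [-0.036, -0.999, 0.0], [-0.0, -0.0, -1.0]]
ft_force: [-0.4, 0.2, -1.6]
grip_width: 0.0441
```

Run:
```python
from h import *
s=env.observe();print(s["time_s"],s["position"],np.round(s["tool_rot"],3).tolist(),s["q"],s["grip_width"])
import pickle
for n in("side","wrist"):
    c=env.get_calibration(n);im=env.get_image(n);cv2.imwrite(f"pics/{n}2.png",im);pickle.dump(c,open(n+"2.pkl","wb"))
a=cv2.imread("pics/side2.png")[160:310,240:420]
b=cv2.imread("pics/wrist2.png")
cv2.imwrite("pics/c2.png",cv2.resize(a,None,fx=4,fy=4,interpolation=cv2.INTER_CUBIC))
```

```text
4.75 [0.63454997 0.0340511  0.09660929] [[0.999, -0.036, -0.0], [-0.036, -0.999, 0.0], [-0.0, -0.0, -1.0]] [-7.58900755e+00  3.82397231e+01  7.23610422e+01  1.44133696e-02
  6.94167231e+01 -5.55686373e+00] 0.04414474442105081
```

View pics/c2.png

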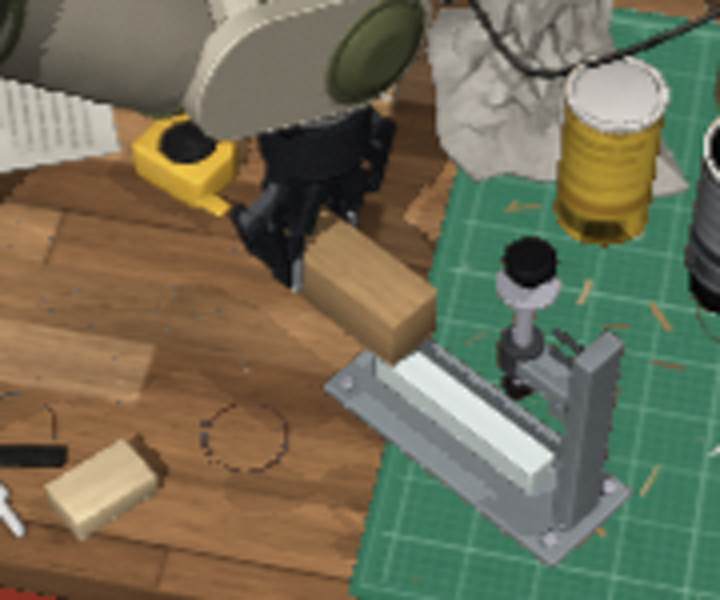

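View pics/wrist2.png

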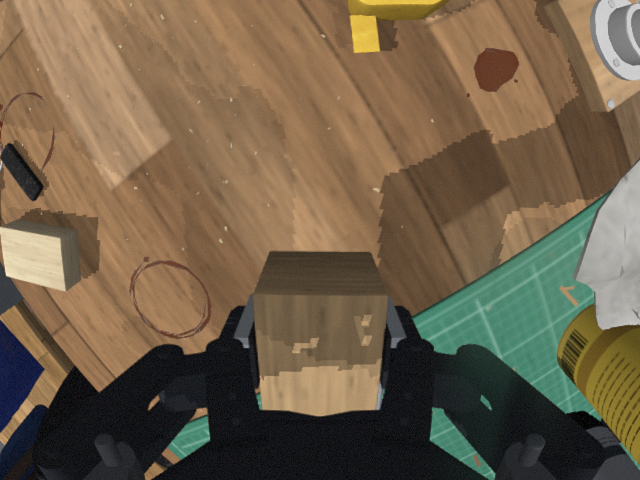

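Run:
```python
from h import *
import pickle
S=pickle.load(open("side2.pkl","rb"));W=pickle.load(open("wrist2.pkl","rb"))
d=np.array([.036,.999,0]);e=np.array([.999,-.036,0]);g=np.array([.6345,.0341,.0639])
for y in(.020,-.100):
  for z in(0,.045):
    for x in(-.0225,.0225):
      p=g+y*d+x*e+np.array([0,0,z]);s=(proj(S,p)-[240,160]+.4)*4
      print(y,z,x,"side crop",s.round(),"wrist",proj(W,p,True).round())
```

```text
0.02 0 -0.0225 side crop [273. 274.] wrist [270. 258.]
0.02 0 0.0225 side crop [317. 239.] wrist [372. 258.]
0.02 0.045 -0.0225 side crop [271. 233.] wrist [253. 304.]
0.02 0.045 0.0225 side crop [317. 197.] wrist [389. 304.]
-0.1 0 -0.0225 side crop [397. 370.] wrist [283. 445.]
-0.1 0 0.0225 side crop [442. 332.] wrist [358. 445.]
-0.1 0.045 -0.0225 side crop [398. 329.] wrist [276. 505.]
-0.1 0.045 0.0225 side crop [444. 291.] wrist [364. 505.]
```

The block is held level, about 5 mm further toward +y in the hand than planned, so its centre is about 35 mm ahead of the TCP. Next: lower to 7–10 mm above the rail and slide in.

Call:
arm_command:
  steps:
    - {"delta_pos": [0, 0, -10], "dr": [0, 0, 0]}
    - {"delta_pos": [0, 0, -9], "dr": [0, 0, 0]}
    - {"delta_pos": [-0.4, -12, 0], "dr": [0, 0, 0]}
    - {"delta_pos": [-0.4, -12, 0], "dr": [0, 0, 0]}
    - {"delta_pos": [-0.4, -12, 0], "dr": [0, 0, 0]}
    - {"delta_pos": [-0.4, -12, 0], "dr": [0, 0, 0]}
    - {"delta_pos": [-0.4, -12, 0], "dr": [0, 0, 0]}
    - {"delta_pos": [-0.4, -12, 0], "dr": [0, 0, 0]}
    - {"delta_pos": [-0.4, -12, 0], "dr": [0, 0, 0]}
    - {"delta_pos": [-0.4, -12, 0], "dr": [0, 0, 0]}
    - {"delta_pos": [-0.4, -12, 0], "dr": [0, 0, 0]}
    - {"delta_pos": [0, 0, 0], "dr": [0, 0, 0]}
    - {"delta_pos": [0, 0, 0], "dr": [0, 0, 0]}

```text
time_s: 6.15
position: [0.6311, -0.0739, 0.0773]
tool_rot: [[0.999, -0.034, -0.0], [-0.034, -0.999, 0.0], [-0.0, -0.0, -1.0]]
ft_force: [-0.4, -0.4, -1.9]
grip_width: 0.044
```

Run:
```python
from h import *
s=env.observe();print(s["time_s"],s["position"],s["ft_force"],s["wrist_torque"])
import pickle
c=env.get_calibration("side");pickle.dump(c,open("side3.pkl","wb"));im=env.get_image("side");t=env.get_image("top")
a=im[190:310,290:410]
cv2.imwrite("pics/c3.png",np.hstack([cv2.resize(a,(400,400),interpolation=cv2.INTER_CUBIC),cv2.resize(t[190:290,290:390],(400,400),interpolation=cv2.INTER_CUBIC)]))
```

```text
6.15 [ 0.63109599 -0.07393525  0.07727817] [-0.41169908 -0.44659282 -1.8699277 ] [0.07626825 0.00880323 0.01394472]
```

View pics/c3.png

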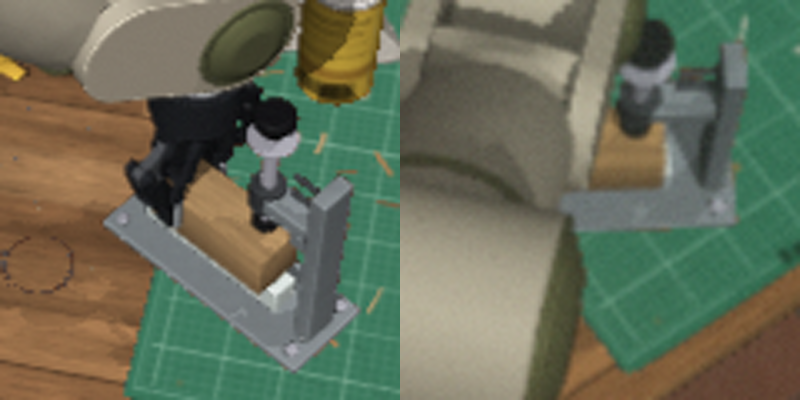

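The block is over the rail with its end past the foot and clear of the column. Next I lower it until it touches.

Call:
arm_command:
  steps:
    - {"delta_pos": [0, 0, -1.5], "dr": [0, 0, 0]}
    - {"delta_pos": [0, 0, -1.5], "dr": [0, 0, 0]}
    - {"delta_pos": [0, 0, -1.5], "dr": [0, 0, 0]}
    - {"delta_pos": [0, 0, -1], "dr": [0, 0, 0]}
    - {"delta_pos": [0, 0, 0], "dr": [0, 0, 0]}

```text
time_s: 6.75
position: [0.6311, -0.0737, 0.0716]
tool_rot: [[0.999, -0.034, -0.0], [-0.034, -0.999, 0.0], [-0.0, -0.0, -1.0]]
ft_force: [-1.2, -0.4, -1.2]
grip_width: 0.0441
```

Call:
arm_command:
  steps:
    - {"delta_pos": [0, 0, -1], "dr": [0, 0, 0]}
    - {"delta_pos": [0, 0, 0], "dr": [0, 0, 0]}

```text
time_s: 6.95
position: [0.6312, -0.0739, 0.0709]
tool_rot: [[0.999, -0.034, 0.0], [-0.034, -0.999, -0.0], [0.0, 0.0, -1.0]]
ft_force: [-1.1, 0.4, -1.3]
grip_width: 0.0439
```

Call:
arm_command:
  steps:
    - {"delta_pos": [0, 0, -1], "dr": [0, 0, 0]}
    - {"delta_pos": [0, 0, 0], "dr": [0, 0, 0]}

```text
time_s: 7.15
position: [0.6312, -0.0739, 0.0709]
tool_rot: [[0.999, -0.034, 0.001], [-0.034, -0.999, -0.0], [0.001, 0.0, -1.0]]
ft_force: [-2.5, 1.1, 7.5]
grip_width: 0.0443
```

Call:
arm_command:
  steps:
    - {"delta_pos": [0, 0, -0.7], "dr": [0, 0, 0]}
    - {"delta_pos": [0, 0, 0], "dr": [0, 0, 0]}

```text
time_s: 7.35
position: [0.6312, -0.0739, 0.0709]
tool_rot: [[0.999, -0.034, 0.001], [-0.034, -0.999, -0.0], [0.001, 0.0, -1.0]]
ft_force: [-5.1, 0.8, 11.3]
grip_width: 0.0443
```

Contact at TCP z 0.071, so the rail top is at about 38 mm. I'll ease off slightly and release.

Call:
arm_command:
  steps:
    - {"delta_pos": [0, 0, 1], "dr": [0, 0, 0]}

```text
time_s: 7.45
position: [0.6312, -0.0738, 0.071]
tool_rot: [[0.999, -0.034, 0.001], [-0.034, -0.999, -0.0], [0.001, 0.0, -1.0]]
ft_force: [-0.4, -0.4, -0.8]
grip_width: 0.0439
```

Call:
arm_command:
  steps:
    - {"delta_pos": [0, 0, 0], "dr": [0, 0, 0]}
    - {"delta_pos": [0, 0, 0], "dr": [0, 0, 0]}
    - {"delta_pos": [0, 0, 0], "dr": [0, 0, 0]}
    - {"delta_pos": [0, 0, 0], "dr": [0, 0, 0]}
    - {"delta_pos": [0, 0, 0], "dr": [0, 0, 0]}
    - {"delta_pos": [0, 0, 0], "dr": [0, 0, 0]}
  grip: 1

```text
time_s: 8.05
position: [0.6311, -0.0738, 0.0701]
tool_rot: [[0.999, -0.034, -0.0], [-0.034, -0.999, 0.0], [-0.0, -0.0, -1.0]]
ft_force: [-0.4, 0.8, -0.7]
grip_width: 0.0853
```

Call:
arm_command:
  steps:
    - {"delta_pos": [0.4, 10, 0], "dr": [0, 0, 0]}
    - {"delta_pos": [1, 25, 0], "dr": [0, 0, 0]}
    - {"delta_pos": [1, 30, 0], "dr": [0, 0, 0]}
    - {"delta_pos": [1, 30, 20], "dr": [0, 0, 0]}
    - {"delta_pos": [0, 40, 40], "dr": [0, 0, 0]}
    - {"delta_pos": [0, 40, 40], "dr": [0, 0, 0]}
    - {"delta_pos": [0, 30, 50], "dr": [0, 0, 0]}
    - {"delta_pos": [0, 0, 50], "dr": [0, 0, 0]}
    - {"delta_pos": [0, 0, 0], "dr": [0, 0, 0]}
    - {"delta_pos": [0, 0, 0], "dr": [0, 0, 0]}
  grip: 0

```text
time_s: 9.05
position: [0.6344, 0.1183, 0.2545]
tool_rot: [[0.999, -0.033, 0.002], [-0.033, -0.999, 0.0], [0.002, -0.0, -1.0]]
ft_force: [1.1, 0.0, -1.4]
grip_width: 0.0001
```

Run:
```python
from h import *
s=env.observe();print(s["time_s"],s["position"],s["ft_force"],s["grip_width"])
im=env.get_image("side");t=env.get_image("top")
cv2.imwrite("pics/c4.png",np.hstack([cv2.resize(im[200:300,310:410],(400,400),interpolation=cv2.INTER_CUBIC),cv2.resize(t[180:280,290:390],(400,400),interpolation=cv2.INTER_CUBIC)]))
```

```text
9.05 [0.63441654 0.11833249 0.25452726] [ 1.11854812  0.03653779 -1.37700811] 0.0001203533334563732
```

View pics/c4.png

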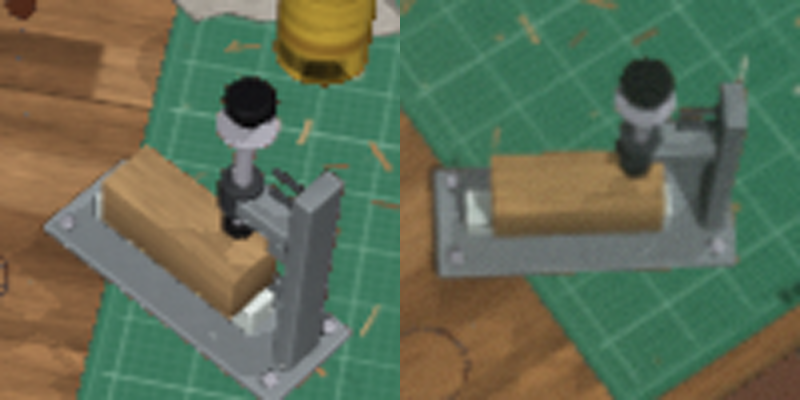

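The block sits on the rail, straight, with rail showing at both ends and the foot above its inner end. Checking with numbers:

Run:
```python
from h import *
T=env.get_calibration("top");S=env.get_calibration("side")
t=lambda u,v:(290+u/4-.4,180+v/4-.4); s=lambda u,v:(310+u/4-.4,200+v/4-.4)
th=np.radians(-1.9);R=np.array([[np.cos(th),-np.sin(th)],[np.sin(th),np.cos(th)]]);O=np.array([.630,-.1175])
f=lambda c,p,z:((onz(c,*p,z)[:2]-O)@R*1000).round(1)
print("side top corners",[f(S,s(*p),.083).tolist() for p in((147,148),(103,188),(232,285),(275,245))])
print("top view far corners",[f(T,t(*p),.083).tolist() for p in((91,155),(262,152))])
print("knob S,T (fixture)",f(S,s(250,102),.236),f(T,t(246,83),.236), "want 0,-32")
K=O+R@[0,-.032];print("plunger axis",K)
```

```text
side top corners [[18.6, 63.4], [-27.3, 61.4], [-26.8, -53.6], [17.1, -52.8]]
top view far corners [[20.6, 67.5], [16.9, -51.5]]
knob S,T (fixture) [ -3.9 -36.4] [ -2.1 -29.7] want 0,-32
plunger axis [ 0.62893903 -0.14948241]
```

Call:
arm_command:
  steps:
    - {"delta_pos": [0, 0, 25], "dr": [0, 0, 0]}
    - {"delta_pos": [0, 0, 25], "dr": [0, 0, 0]}
    - {"delta_pos": [-0.6, -30, 0], "dr": [0, 0, 0]}
    - {"delta_pos": [-0.8, -34, 0], "dr": [0, 0, 0]}
    - {"delta_pos": [-1, -34, 0], "dr": [0, 0, 0]}
    - {"delta_pos": [-0.8, -34, 0], "dr": [0, 0, 0]}
    - {"delta_pos": [-0.8, -34, 0], "dr": [0, 0, 0]}
    - {"delta_pos": [-0.8, -34, 0], "dr": [0, 0, 0]}
    - {"delta_pos": [-0.8, -34, 0], "dr": [0, 0, 0]}
    - {"delta_pos": [-0.8, -34, 0], "dr": [0, 0, 0]}
    - {"delta_pos": [0, 0, -20], "dr": [0, 0, 0]}
    - {"delta_pos": [0, 0, -10], "dr": [0, 0, 0]}
    - {"delta_pos": [0, 0, 0], "dr": [0, 0, 0]}
    - {"delta_pos": [0, 0, 0], "dr": [0, 0, 0]}

```text
time_s: 10.55
position: [0.6282, -0.1497, 0.2736]
tool_rot: [[0.999, -0.033, -0.001], [-0.033, -0.999, 0.0], [-0.001, -0.0, -1.0]]
ft_force: [1.1, 0.4, -0.1]
grip_width: -0.0001
```

Run:
```python
from h import *
s=env.observe();print(s["time_s"],s["position"],s["ft_force"],s["grip_width"],env.nose_length)
im=env.get_image("side");w=env.get_image("wrist")
cv2.imwrite("pics/c5.png",np.hstack([cv2.resize(im[190:290,310:410],(400,400),interpolation=cv2.INTER_CUBIC),cv2.resize(w[240:480,200:440],(400,400),interpolation=cv2.INTER_CUBIC)]))
```

```text
10.55 [ 0.62823765 -0.14971853  0.2735687 ] [ 1.07620821  0.37072119 -0.08778745] -7.890064815415304e-05 0.022
```

View pics/c5.png

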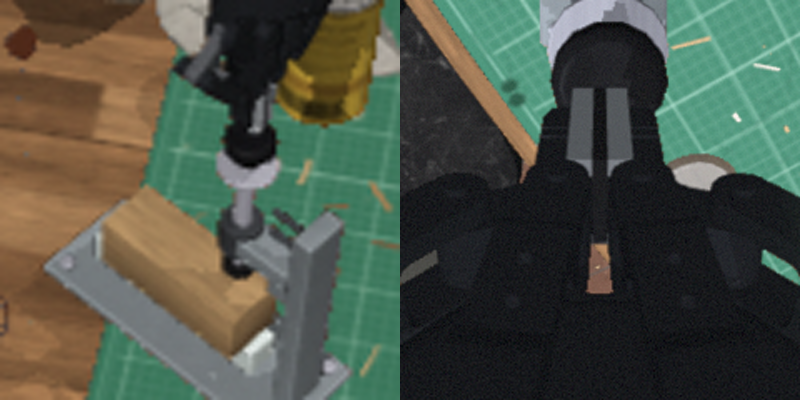

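The fingertips are over the knob, whose centre is about 2–3 mm to +x of them. I'll shift +2 mm and lower to find contact.

Call:
arm_command:
  steps:
    - {"delta_pos": [2, 0, -5], "dr": [0, 0, 0]}
    - {"delta_pos": [0, 0, -5], "dr": [0, 0, 0]}
    - {"delta_pos": [0, 0, -3], "dr": [0, 0, 0]}
    - {"delta_pos": [0, 0, 0], "dr": [0, 0, 0]}

```text
time_s: 11.05
position: [0.63, -0.1503, 0.26]
tool_rot: [[0.999, -0.034, -0.001], [-0.034, -0.999, 0.0], [-0.001, -0.0, -1.0]]
ft_force: [0.4, 0.5, -0.1]
grip_width: -0.0001
```

Call:
arm_command:
  steps:
    - {"delta_pos": [0, 0, -3], "dr": [0, 0, 0]}
    - {"delta_pos": [0, 0, -2], "dr": [0, 0, 0]}
    - {"delta_pos": [0, 0, 0], "dr": [0, 0, 0]}

```text
time_s: 11.35
position: [0.6302, -0.1504, 0.2559]
tool_rot: [[0.999, -0.034, 0.001], [-0.034, -0.999, -0.0], [0.001, 0.0, -1.0]]
ft_force: [-0.3, 0.7, 2.4]
grip_width: -0.0004
```

Call:
arm_command:
  steps:
    - {"delta_pos": [0, 0, -3], "dr": [0, 0, 0]}
    - {"delta_pos": [0, 0, -2], "dr": [0, 0, 0]}
    - {"delta_pos": [0, 0, 0], "dr": [0, 0, 0]}

```text
time_s: 11.65
position: [0.6302, -0.1504, 0.2506]
tool_rot: [[0.999, -0.034, 0.0], [-0.034, -0.999, -0.0], [0.0, 0.0, -1.0]]
ft_force: [1.0, 0.1, 3.1]
grip_width: 0.0001
```

Call:
arm_command:
  steps:
    - {"delta_pos": [0, 0, -3], "dr": [0, 0, 0]}
    - {"delta_pos": [0, 0, -3], "dr": [0, 0, 0]}
    - {"delta_pos": [0, 0, -3], "dr": [0, 0, 0]}
    - {"delta_pos": [0, 0, -3], "dr": [0, 0, 0]}
    - {"delta_pos": [0, 0, -3], "dr": [0, 0, 0]}
    - {"delta_pos": [0, 0, -3], "dr": [0, 0, 0]}
    - {"delta_pos": [0, 0, -3], "dr": [0, 0, 0]}
    - {"delta_pos": [0, 0, -3], "dr": [0, 0, 0]}
    - {"delta_pos": [0, 0, -3], "dr": [0, 0, 0]}
    - {"delta_pos": [0, 0, 0], "dr": [0, 0, 0]}
    - {"delta_pos": [0, 0, 0], "dr": [0, 0, 0]}
    - {"delta_pos": [0, 0, 0], "dr": [0, 0, 0]}

```text
time_s: 12.85
position: [0.6303, -0.1504, 0.2256]
tool_rot: [[0.999, -0.034, 0.002], [-0.034, -0.999, -0.001], [0.002, 0.001, -1.0]]
ft_force: [-3.3, 1.2, 14.4]
grip_width: 0.0001
```

Run:
```python
from h import *
im=env.get_image("side");t=env.get_image("top");s=env.observe();print(s["time_s"],s["position"],s["ft_force"])
cv2.imwrite("pics/c6.png",np.hstack([cv2.resize(im[190:290,310:410],(400,400),interpolation=cv2.INTER_CUBIC),cv2.resize(im[205:265,345:405],(400,400),interpolation=cv2.INTER_CUBIC)]))
```

```text
12.95 [ 0.63028066 -0.15041085  0.22557361] [-2.40913294  0.99088864 13.39660622]
```

View pics/c6.png

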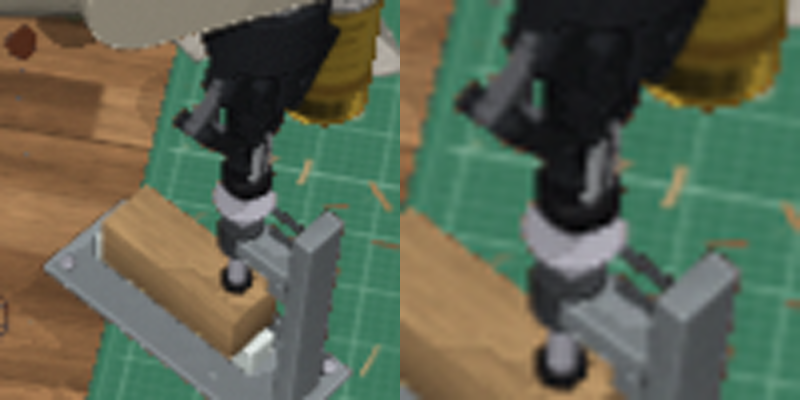

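The foot is on the block, and travel reads about 32 mm by height and by force (about 14 N). I'll go 2.5 mm further.

Call:
arm_command:
  steps:
    - {"delta_pos": [0, 0, -1.3], "dr": [0, 0, 0]}
    - {"delta_pos": [0, 0, -1.2], "dr": [0, 0, 0]}
    - {"delta_pos": [0, 0, 0], "dr": [0, 0, 0]}
    - {"delta_pos": [0, 0, 0], "dr": [0, 0, 0]}
    - {"delta_pos": [0, 0, 0], "dr": [0, 0, 0]}
    - {"delta_pos": [0, 0, 0], "dr": [0, 0, 0]}
    - {"delta_pos": [0, 0, 0], "dr": [0, 0, 0]}
    - {"delta_pos": [0, 0, 0], "dr": [0, 0, 0]}
    - {"delta_pos": [0, 0, 0], "dr": [0, 0, 0]}
    - {"delta_pos": [0, 0, 0], "dr": [0, 0, 0]}

```text
time_s: 13.95
position: [0.6303, -0.1504, 0.2233]
tool_rot: [[0.999, -0.034, 0.003], [-0.034, -0.999, -0.001], [0.003, 0.001, -1.0]]
ft_force: [-3.4, 0.4, 15.7]
grip_width: 0.0003
```

Run:
```python
from h import *
im=env.get_image("side");s=env.observe();print(s["time_s"],s["position"],s["ft_force"])
o=cv2.imread("pics/side0.png")
# bystanders unmoved: difference from first picture at offcut, jar and tape
for n,(a,b,c,d) in dict(offcut=(265,300,245,285),jar=(275,315,425,460),tape=(183,216,270,303)).items(): print(n,cv2.absdiff(im,o)[a:b,c:d].mean().round(2))
env.close_job()
```

```text
14.0 [ 0.63027887 -0.1504064   0.22329016] [-3.3723782   2.18732202 15.62727649]
offcut 11.7
jar 1.35
tape 17.01
the job is handed in; nothing more can be done
```

The block is on the rail and released, and the shut fingertips are holding the handle down at about 35 mm. I've handed the job in at 14 s of the 58 s allowed; it gave no verdict.

**Block:** I gripped it by its +y half, slid it in under the foot, set it down and let go with the handle still up. It touched the rail at about 38 mm, which matches 35 mm plus the 3 mm rubber feet. The cameras put it about 2–5 mm off the rail's centre line and about 3–5 mm toward the column from its place. It looked straight and level. The two views and my fixture estimate disagree with each other by about 3–5 mm, still inside the limits.

**Handle:** travel is about 34.7 mm from the tool height. The push was 15.6 N against the roughly 15 N expected, and it held steady. The picture at about 32 mm showed the foot on the block and the block unmoved. I took no picture to look at after the last 2.5 mm.

**Other things on the bench:** my last check compared the final side picture with the first one.
- **Jar:** no change.
- **Offcut and tape measure:** their areas did differ (mean difference 12 and 17). I think that is the arm or its shadow in the picture, since neither was touched as far as I know, but I handed in before checking it.

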